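# Open the push-and-turn bottle in the dental lab

## Robot

A 6-joint arm with a two-finger parallel gripper is mounted at the origin on the work surface. World frame = base frame: x ahead of the robot, y to its left, z up, the work surface at z = 0. Lengths are in mm, angles in rad, forces in N, time in s.
With the tool pointing down it reaches from about 350 to 850 mm from the base axis. Payload 8.1 kg.
Tool frame: the origin (TCP) lies midway between the tips of the shut fingers; the grasp point (between the pads) lies 19 mm behind it; z points along the fingers, y is the line along which they close (so a half turn about z gives the same grasp; the last joint's range is limited). The gripper opens to 85 mm and grips with 20 to 120 N. Pads are 22 mm wide; open, the fingers measure 114 mm over their backs; the gripper's body (76 mm by 85 mm) begins 54 mm behind the grasp point. The pads swing forward as they close: fully open they stand 13 mm farther back than shut.
Start: joints at [-1.327, 0.13, 1.488, -0, 1.523, -0.085], TCP at [193.765, -567.856, 206.392] pointing down, gripper open.
Joint ranges: [-2.96, 2.96], [-0.89, 2.26], [0.02, 2.5], [-1.34, 4.48], [0, 2.73], [-2.66, 2.66]. Speed limits (rad/s): [2.39, 2.39, 2.79, 3.14, 3.14, 3.14].

## Interface

Orientations are given as a unit quaternion [x, y, z, w].
In Python, from station import bot gives the robot as it stands.
- The arm moves only by the tool step_arm, never from a script. Its argument "motion" is a list of rows, each a list of 7 numbers: the shift along the tool's x, y, z normalised to -1 to 1, where 1 is 0.04 m, then the turn, a rotation vector about the tool's x, y, z normalised to -1 to 1, where 1 is 6 degrees, then the opening, from -1 (shut) to 1 (fully open), so that 0 is half open. In form: [[tx, ty, tz, wx, wy, wz, jaw], ...]. A call has 1 to 5 rows; each row shifts and turns the commanded pose from where the row before left it, along the tool's axes as they then stand; what a row does not reach is not made up. A row lasts 1/8 s, in which the tool goes at most 62.5 mm and 10.7 degrees, less where a joint would pass 70% of its speed; a pose out of reach is approached as far as the arm can. A call with a number of a shift or a turn outside -1 to 1 is refused whole. A call with a gripper value outside its range is refused whole. The fingers move at their own pace and stop on an object; the grip force is fixed at half the most. Time passes only in rows, so rows that do not move let the fingers close. It gives the time, the measured TCP pose, the force, the opening and the grip force at its end, in the units of the state.
- bot.get_state(): the state, without advancing time (a new reading comes with each control period).
- bot.grab_frame(name): name is "side" or "top" or "wrist"; returns a dict with "image" (400x640x3 uint8, red, green, blue), "K" (3x3 intrinsics, pixels), "k1" (the pictures are not rectified: a ray, as slopes to the right and down, at radius r is drawn at 1 + k1 r^2 times it, then the intrinsics apply), "rvec" (rotation vector, rad) and "tvec" (3), from world to camera coordinates, as OpenCV has them; the wrist camera has in their place "T_tool_cam" (4x4, takes a point from camera to tool coordinates, whose origin is the TCP and whose axes are the flange's). Camera axes: x right, y down, z forward; pixel columns grow to the right and rows downward; lengths in mm; the calibration is good to about 2 mm. A picture is of the moment at which its call begins: read the wrist's pose just before it. There is no depth.
- bot.job_done(): hands the job in; it is judged then, once.
Trained networks look in a picture, given as the dict that the camera call returned (one of the last four; its "shot" number tells which), for a name from the list of things; names that differ only in an ending like _2 or _b are one class to them, and where a whole thing is asked for, a point or a joint stands for the part that bears it (a point fixed in the world has none). Each returns a list of dicts, best first, with "conf" (0 to 1); they miss things now and then, are a little off and sometimes report something else, mostly with a low value. They report only what shows in the picture. A call takes as long as a camera call. They do not tell look-alikes from the thing itself.
- bot.silhouettes(query, picture): "region" (400x640 bool, what is visible of it) and "extent" ([centre column, centre row, width, height] in pixels, round what is visible of it).
- bot.place_of(query, picture): "centre" ([column, row] in pixels: a listed point, or the origin of a listed thing).
The state is a dict: "t": time; "joint_positions": joint angles; "joint_vel": joint speeds; "joint_efforts": joint torques, N m; "eef_pos": TCP position; "eef_rot": TCP orientation; "contact_force": force on the tool from outside, world axes, zero at the start; "moment": the same for the moment, N m; "opening": finger opening in mm; "finger_force": force on a finger pad.
Only numpy, scipy, OpenCV 4.12 (cv2) and the standard library are available. Lean on these libraries where they do the work, as an engineer would, in place of code of your own. Each camera call takes 0.05 s, during which the arm holds its last target. There are 200 camera calls.

## Task

Open the square solvent bottle that is clamped in the bench holder: push its child-resistant cap down hard against the spring, turn it anticlockwise and lift it off. Then set the cap down flat, open side down, in the empty half of the metal tray without dropping it, and let go. Never load the bottle's neck with more than about 36 N, and leave the other things on the counter where they are.

Things in the scene. Friction and masses are not known exactly. Their poses are not given: they have to be found in the camera images.
- cap: ribbed round grey cap, 55 mm diameter, 29 mm high, 60 g, open below (cavity 45 mm wide, 23 mm deep), on the neck of the clamped bottle. Origin at the centre of its underside, z up; three lugs inside its rim sit behind three teeth of the neck. Opening: push down, keep it pushed down, turn anticlockwise seen from above, lift. It cannot turn clockwise
- cap_top (a point): centre of the cap's top face, 29 mm above its origin. Pushed, the cap first sinks on a light spring (2 to 4 N) through a slack of 0 to 8 mm that differs from bottle to bottle and cannot be seen; then a stiff spring is felt: a step to about 11 N, then 5 N per mm. The lugs pass under the teeth some 3 mm into it: push with 25 to 28 N while turning; below about 19 N the teeth block the turn
- neck (a point): on the neck's axis, 164 mm above the bottle's origin, where the cap's underside is when locked. Kept down, the cap must turn 0.8 rad or more anticlockwise to be clear of the teeth; aim for 1.0 to 1.2 rad (the next stop is at 1.4). Let up too soon, it stays caught and can be pushed and turned again. Lift it 25 mm or more, straight up, to clear the sprung seal in the mouth
- bottle: white square bottle 80 x 80 mm, shoulder at 150 mm, paper label, in a dark steel holder (110 x 110 mm base) bolted to the counter: it cannot move or turn. Origin on the counter under the neck's axis, z up. The locked cap's top is at 193 mm; at the start the cap's x axis is along the bottle's. The neck cracks if cap and bottle press on one another with over 36 N
- tray: shallow open aluminium tray, 240 (x) x 150 (y) x 12 mm, walls and floor 3 mm, loose, 0.7 kg. Origin at the centre of its underside; a plaster model stands in its +x half, the -x half is empty
- tray_free (a point): centre of the empty half of the tray, on its floor: 58 mm from the tray's centre along its -x axis and 3 mm above its underside
- spout_bottle: bystander: loose white square bottle 74 x 74 mm with a thin pointed spout, 191 mm high in all, not in a holder; origin at the centre of its underside. It and the clamped bottle can stand on either side of the tray
- model_a: bystander: plaster dental model 45 x 60 x 24 mm, standing in the tray's +x half; origin at the centre of its underside
- model_b: bystander: plaster dental model 45 x 60 x 24 mm on the counter; origin at the centre of its underside
- mixing_bowl: bystander: dark rubber bowl, 110 mm wide, 65 mm high; origin at the centre of its underside
- jar: bystander: amber glass jar, 60 mm wide, 75 mm high; origin at the centre of its underside
- spatula: bystander: spatula lying on the counter; origin at its underside
- glove_box: bystander: cardboard box 110 x 200 x 70 mm; origin at the centre of its underside
Mind the look-alikes: they are no part of the job. Leave any red or yellow look-alike of the cap alone. What is shaped like the bottle but yellow is not meant.

How it is judged (in metres and radians):
On the way, in this order (a step that is already met when the one before it is completed fails the run):
1. the cap, still on the neck, has been pushed down and turned at least 0.75 rad out of its lock (angle between the x axis of cap and the x axis of bottle, either way round above 0.75 rad and horizontal distance between cap and bottle below 0.006 m and z of cap in the frame of bottle below 0.172 m), for 0.05 s.
2. the cap is lifted clear off the neck (z of cap in the frame of bottle above 0.19 m), for 0.05 s.
3. the cap is brought down to the tray floor (within 8 mm) while still held by the fingers (z of cap in the frame of tray below 0.011 m and horizontal distance between cap and tray_free below 0.045 m and contact force between the fingers and cap above 0.5 N), for 0.05 s.
At the end, for the whole second after the job is handed in: the cap stands flat on its open side (within 0.1 rad) on the floor of the tray's empty half (its centre within 45 mm of that half's centre), let go and at rest (horizontal distance between cap and tray_free below 0.045 m and z of cap in the frame of tray between 0.001 and 0.006 m and angle between cap's own z axis and vertical below 0.1 rad and linear speed of cap below 0.01 m/s and contact force between the fingers and cap below 0.1 N); the robot touches nothing.
It fails at once if cap and bottle press on one another with more than 36 N (contact force between cap and bottle above 36 N).
It fails at once if the tray is pushed more than 30 mm (distance of tray from where it was at the start of the episode above 0.03 m).
It fails at once if a bystander is moved more than 25 mm (distance of any of spout_bottle, model_a, model_b, mixing_bowl, jar, spatula, glove_box from where it was at the start of the episode above 0.025 m).
It also fails if it takes over 64 s, if anything falls off the work surface, if the arm or the gripper's body presses on something with over 40 N, if the wrist force passes 120 N, or if a joint passes its speed limit or range.

## Working session

There is one attempt and no reset: what is moved stays moved. The work goes in short steps, Python scripts to look and compute and a tool call to move; the robot and the scene stay as the last step left them, time stands still between calls to the robot, and variables do not carry over. Pictures are saved under pics/ and viewed, at most 10 in all, crops included, and the job is handed in when it is done.

Besides the shell and the picture viewer there is one more tool, called after "Request:" in YAML: its name, and indented under it one key for each argument. step_arm: Moves the arm, as the interface text tells. Its arguments: {"type":"object","properties":{"motion":{"type":"array","items":{"type":"array","items":{"type":"number"}}}},"required":["motion"]}

```bash
mkdir -p pics; cat > h.py <<'E'
import numpy as np, cv2
from scipy.spatial.transform import Rotation as R
from station import bot
def cam(f, st=None):
    if 'rvec' in f:
        Rw=cv2.Rodrigues(np.array(f['rvec'],float))[0]; t=np.array(f['tvec'],float).ravel()
        return Rw.T, -Rw.T@t
    T=np.array(f['T_tool_cam']); Rt=R.from_quat(st['eef_rot']).as_matrix()
    return Rt@T[:3,:3], Rt@T[:3,3]+np.array(st['eef_pos'])
def ray(f,px,st=None):
    d=np.array([f['k1'],0,0,0,0],float)
    u=cv2.undistortPoints(np.array([[px]],float),np.array(f['K'],float),d)[0,0]
    A,c=cam(f,st); return c,A@np.array([u[0],u[1],1.])
def at_z(f,px,z,st=None):
    c,d=ray(f,px,st); return c+d*(z-c[2])/d[2]
def tri(rays):
    M=np.zeros((3,3));b=np.zeros(3)
    for c,d in rays:
        d=d/np.linalg.norm(d);P=np.eye(3)-np.outer(d,d);M+=P;b+=P@c
    return np.linalg.solve(M,b)
def save(f,n): cv2.imwrite('pics/'+n,cv2.cvtColor(f['image'],cv2.COLOR_RGB2BGR))
E
python3 - <<'E'
from h import *
np.set_printoptions(precision=1,suppress=True)
st=bot.get_state(); print(st['eef_pos'],st['eef_rot'],st['opening'],st['contact_force'])
Z={'cap_top':193,'neck':164,'bottle':0,'cap':164,'tray':0,'tray_free':3,'model_b':0,'mixing_bowl':0,'jar':0,'spout_bottle':0,'glove_box':0}
for n in('top','side'):
    f=bot.grab_frame(n); save(f,n+'0.png'); print(n,cam(f)[1])
    for q,z in Z.items():
        for r in bot.place_of(q,f)[:3]:
            print(q,round(r['conf'],2),np.array(r['centre']),at_z(f,r['centre'],z))
E
```

```text
[ 193.6 -567.3  205.3] [ 1.   0.2 -0.  -0. ] 85.31435940884077 [ 0.1 -0.3 -0.1]
top [ 331.5   11.2 1167.7]
cap_top 0.83 [430.2 224.9] [ 461.2 -284.9  193. ]
cap_top 0.77 [405.3 267.8] [ 350.1 -216.   193. ]
cap_top 0.69 [181.3 240.2] [414.5 362.2 193. ]
neck 0.98 [393.1 219.2] [ 479.4 -194.6  164. ]
neck 0.87 [474.  288.2] [ 300.9 -398.6  164. ]
neck 0.68 [266.1 283.4] [306.5 142.3 164. ]
bottle 0.95 [452.5 287.6] [ 296.8 -401.1    0. ]
bottle 0.83 [272.9 280.6] [310.9 143.3   0. ]
bottle 0.63 [382.5 228. ] [ 475.4 -194.3    0. ]
cap 0.64 [401.2 267.8] [ 350.5 -212.   164. ]
cap 0.55 [427.2 226.9] [ 459.6 -285.4  164. ]
tray 0.64 [322.4 202.1] [556.   -5.7   0. ]
tray 0.5 [394.4 218.9] [ 504.6 -232.4    0. ]
tray 0.32 [323.1 220.4] [497.4  -8.3   0. ]
tray_free 0.79 [325.  220.6] [496.4 -14.2   3. ]
model_b 0.8 [231.1 161.2] [687.9 291.4   0. ]
model_b 0.5 [323.6 178.5] [633.3  -9.    0. ]
model_b 0.39 [182.1 239.9] [431.9 429.3   0. ]
mixing_bowl 0.66 [465.7 220.8] [ 501.1 -454.8    0. ]
jar 0.83 [183.6 238.4] [436.5 425.    0. ]
jar 0.5 [233.3 216.3] [507.5 274.6   0. ]
spout_bottl
[... 559 characters left out ...]
1.8 160.6] [ 476.9 -195.8  164. ]
cap 0.67 [399.2 182.7] [ 386.3 -142.4  164. ]
cap 0.59 [420.2 203.9] [ 301.1 -104.7  164. ]
tray 0.57 [316.9 223.5] [559.2  -4.3   0. ]
tray_free 0.84 [334.1 230.9] [499.9 -11.6   3. ]
tray_free 0.65 [201.9 264.1] [693.7 314.9   3. ]
model_b 0.69 [202.6 261. ] [703.3 305.9   0. ]
model_b 0.66 [300.5 214. ] [623.4  -2.7  -0. ]
mixing_bowl 0.67 [410.1 165.2] [ 493.2 -438.2    0. ]
jar 0.86 [236.4 353.3] [434.4 420.7   0. ]
jar 0.75 [299.2 212. ] [632.3  -6.6   0. ]
jar 0.32 [381.4 161.3] [ 583.7 -390.6    0. ]
spout_bottle 0.77 [266.3 294.2] [495.8 266.9   0. ]
glove_box 0.58 [349.6 157.7] [ 683.3 -333.5    0. ]
glove_box 0.25 [204.2 259.9] [703.  300.7   0. ]
```

```bash
cd pics; python3 -c "
import cv2,numpy as np
a=cv2.imread('top0.png');b=cv2.imread('side0.png')
cv2.imwrite('both.png',cv2.resize(np.vstack([a,b]),(480,600)))"
```

```text
(no output)
```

View pics/top0.png

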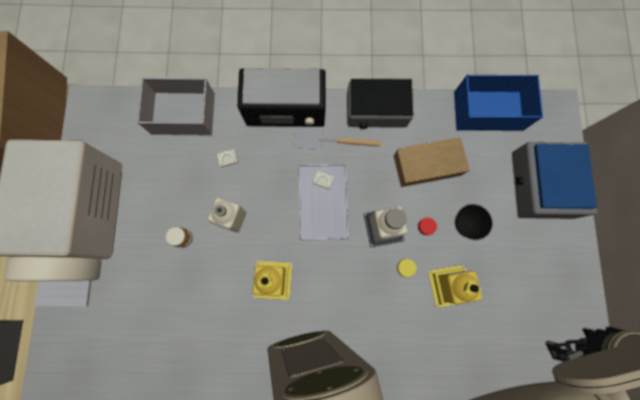

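View pics/side0.png

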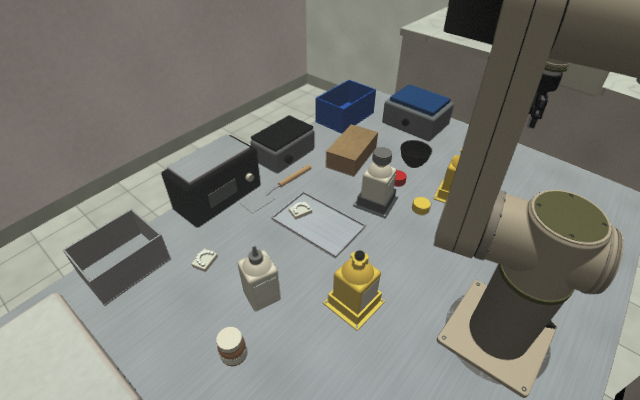

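The top view shows the clamped white bottle with its grey cap at about (395,220), with the tray to its left and the plaster model in the tray's far half. Both views put the neck near (476,-193). Red and yellow caps lie beside the bottle and are not part of the job. Next I'll plan the approach.

```bash
cat >> h.py <<'E'
np.set_printoptions(precision=2,suppress=True)
def to(p):
    "shift to world point p in tool axes, units of 40 mm"
    st=bot.get_state(); Rt=R.from_quat(st['eef_rot']).as_matrix()
    print('eef',np.array(st['eef_pos']),'z',Rt[:,2],'yaw x',np.degrees(np.arctan2(Rt[1,0],Rt[0,0])),'j6',st['joint_positions'][5])
    print('units',Rt.T@(np.array(p)-st['eef_pos'])/40)
E
python3 - <<'E'
from h import *
to([476,-193,330])
f=bot.grab_frame('wrist'); print(np.array(f['T_tool_cam']),np.array(f['K']))
E
```

```text
eef [ 193.76 -567.86  206.38] z [ 0.  0. -1.] yaw x 18.839527173158256 j6 -0.08543578506673193
units [ 9.7  -6.59 -3.09]
[[  -0.     -0.96   -0.27   68.87]
 [   1.     -0.     -0.      0.85]
 [   0.     -0.27    0.96 -167.63]
 [   0.      0.      0.      1.  ]] [[313.51   0.   316.57]
 [  0.   313.51 199.74]
 [  0.     0.     1.  ]]
```

Request:
step_arm:
  motion:
    - [0.5,-0.35,-0.8,0,0,0,1]
    - [0.8,-0.55,-0.8,0,0,0,1]
    - [0.8,-0.55,-0.8,0,0,0,1]
    - [0.8,-0.55,-0.7,0,0,0,1]
    - [0.8,-0.55,0,0,0,0,1]

```text
t: 1.88
eef_pos: [302.1, -423.6, 333.9]
eef_rot: [0.987, 0.164, 0.001, 0.003]
contact_force: [0.2, -0.2, -0.5]
opening: 85.6
finger_force: 0.0
```

Request:
step_arm:
  motion:
    - [0.8,-0.55,0,0,0,0,1]
    - [0.8,-0.55,0,0,0,0,1]
    - [0.8,-0.55,0,0,0,0,1]
    - [0.8,-0.55,0,0,0,0,1]
    - [0.8,-0.55,0,0,0,0,1]

```text
t: 2.5
eef_pos: [417.5, -266.7, 330.6]
eef_rot: [0.987, 0.164, 0.0, 0.0]
contact_force: [0.3, 0.3, -0.0]
opening: 85.3
finger_force: 0.0
```

Request:
step_arm:
  motion:
    - [0.8,-0.55,0,0,0,0,1]
    - [0.8,-0.55,0,0,0,0,1]
    - [0.4,-0.2,0,0,0,0,1]
    - [0,0,0,0,0,0,1]

```text
t: 3.0
eef_pos: [476.1, -192.3, 330.3]
eef_rot: [0.986, 0.165, -0.0, 0.0]
contact_force: [0.3, -1.4, 0.3]
opening: 85.4
finger_force: 0.0
```

```bash
cat > look.py <<'E'
from h import *
import sys
st=bot.get_state(); f=bot.grab_frame('wrist'); save(f,sys.argv[1])
for q,z in {'cap_top':193,'neck':164,'cap':164}.items():
    for r in bot.place_of(q,f)[:3]: print(q,round(r['conf'],2),np.array(r['centre']),at_z(f,r['centre'],z,st))
for r in bot.silhouettes('cap',f)[:3]:
    m=r['region'].astype(np.uint8); e=np.array(r['extent']); print('sil',round(r['conf'],2),e,at_z(f,e[:2],193,st))
to([476,-193,193])
E
python3 look.py w1.png
```

```text
cap_top 0.79 [333.6 241.7] [ 422.6  -230.21  193.  ]
cap_top 0.78 [401.4 185.9] [ 501.35 -274.23  193.  ]
cap_top 0.59 [320.6 178.8] [ 481.89 -195.23  193.  ]
neck 0.92 [  9.2 215.2] [314.25 143.04 164.  ]
neck 0.7 [414.9 350. ] [ 300.51 -389.26  164.  ]
cap 0.96 [327.7 236.7] [ 414.93 -227.37  164.  ]
cap 0.81 [318.5 174.6] [ 479.87 -193.89  164.  ]
cap 0.72 [395.8 181.4] [ 500.17 -276.26  164.  ]
sil 0.84 [331.  239.4  39.6  33.8] [ 424.17 -226.74  193.  ]
sil 0.75 [320.8 182.9  55.1  57.5] [ 478.02 -196.78  193.  ]
sil 0.69 [397.9 183.6  36.6  39.3] [ 502.38 -269.96  193.  ]
eef [ 475.22 -193.69  330.43] z [-0. -0. -1.] yaw x 18.755409332888288 j6 0.7566597662448123
units [ 0.02 -0.01  3.44]
```

View pics/w1.png

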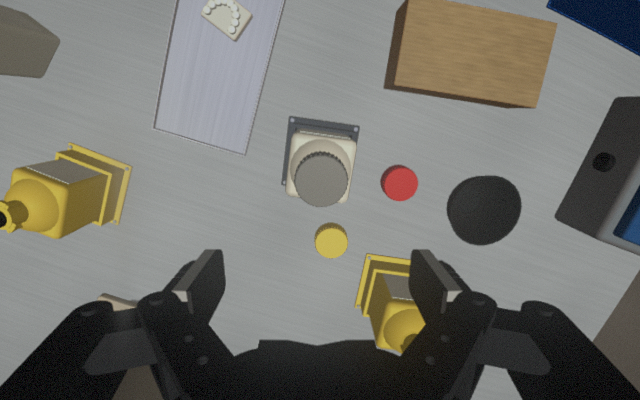

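The wrist view shows the grey cap at (321,180), level with the measured (481,-195). The finger line is clear of the red cap at (400,183) and the yellow cap at (331,240). I'll go closer and look again.

Request:
step_arm:
  motion:
    - [0.12,0.08,0.8,0,0,0,1]
    - [0,0,0.8,0,0,0,1]
    - [0,0,0,0,0,0,1]
    - [0,0,0,0,0,0,1]

```text
t: 3.75
eef_pos: [481.5, -194.8, 267.9]
eef_rot: [0.987, 0.163, 0.001, 0.0]
contact_force: [-0.7, -0.2, -0.7]
opening: 85.7
finger_force: 0.0
```

```bash
python3 look.py w2.png
```

```text
cap_top 0.85 [407.8 198. ] [ 507.29 -264.56  193.  ]
cap_top 0.57 [316.5 199.9] [ 482.14 -195.31  193.  ]
neck 0.6 [200.   61.5] [554.97 -70.29 164.  ]
cap 0.98 [403.9 192.3] [ 506.33 -270.02  164.  ]
cap 0.95 [327.2 254.4] [ 426.85 -224.79  164.  ]
cap 0.62 [313.6 196.2] [ 476.85 -194.38  164.  ]
sil 0.93 [406.2 194.8  42.8  47.3] [ 509.33 -262.27  193.  ]
sil 0.88 [314.5 200.8  71.3  70.2] [ 480.91 -194.03  193.  ]
sil 0.71 [328.6 258.9  39.2  39.5] [ 436.07 -221.8   193.  ]
eef [ 481.83 -194.52  267.79] z [ 0. -0. -1.] yaw x 18.83703176075472 j6 0.7596488803837829
units [-0.13 -0.09  1.87]
```

View pics/w2.png

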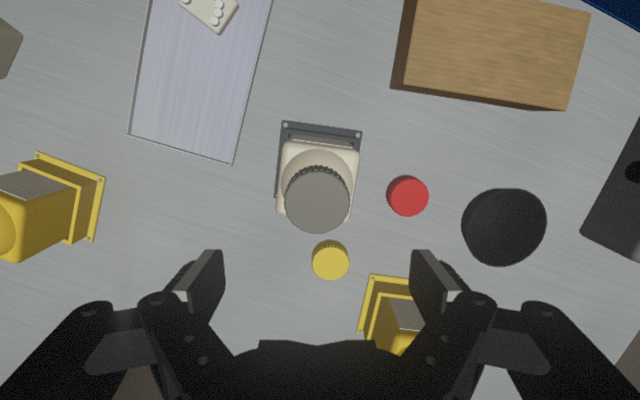

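The cap top at about (317,201) lies on the TCP axis to within 1 mm. I'll descend and bring the fingers close to the cap.

Request:
step_arm:
  motion:
    - [0,0.01,0.7,0,0,0,1]
    - [0,0,0.7,0,0,0,1]
    - [0,0,0.6,0,0,0,1]
    - [0,0,0.4,0,0,0,1]
    - [0,0,0.14,0,0,0,1]

```text
t: 4.62
eef_pos: [481.2, -194.4, 164.2]
eef_rot: [0.987, 0.164, -0.0, -0.0]
contact_force: [-0.0, 0.2, -0.4]
opening: 85.5
finger_force: 0.0
```

Request:
step_arm:
  motion:
    - [0,0,0,0,0,0,0.6]
    - [0,0,0,0,0,0,0.42]
    - [0,0,0,0,0,0,0.36]
    - [0,0,0,0,0,0,0.34]
    - [0,0,0,0,0,0,0.33]

```text
t: 5.25
eef_pos: [481.5, -194.6, 165.0]
eef_rot: [0.987, 0.164, 0.0, 0.0]
contact_force: [0.8, 0.1, 0.3]
opening: 56.8
finger_force: 0.0
```

Request:
step_arm:
  motion:
    - [0,0,0,0,0,0,0.3]
    - [0,0,0,0,0,0,0.27]

```text
t: 5.5
eef_pos: [481.4, -194.6, 164.8]
eef_rot: [0.987, 0.164, -0.0, -0.0]
contact_force: [-1.0, 0.2, 0.4]
opening: 54.3
finger_force: 0.0
```

Request:
step_arm:
  motion:
    - [0,0,0,0,0,0,0.24]
    - [0,0,0,0,0,0,0.2]

```text
t: 5.75
eef_pos: [481.4, -194.5, 164.8]
eef_rot: [0.987, 0.164, -0.0, -0.0]
contact_force: [0.8, -0.1, 0.0]
opening: 51.4
finger_force: 0.0
```

```bash
python3 look.py w3.png
```

```text
cap_top 0.92 [315.5 261.9] [ 479.52 -195.41  193.  ]
cap_top 0.84 [336.2 307. ] [ 458.55 -213.78  193.  ]
cap_top 0.83 [438.6 224.1] [ 517.  -244.7  193. ]
cap 0.98 [425.9 215.7] [ 513.07 -250.43  164.  ]
cap 0.86 [316.3 241.3] [ 478.16 -196.24  164.  ]
cap 0.75 [329.  292.3] [ 448.64 -214.49  164.  ]
sil 0.91 [432.2 221.6  56.7  56.1] [ 517.16 -241.22  193.  ]
sil 0.7 [316.  252.8 107.2 111.2] [ 484.23 -194.07  193.  ]
sil 0.68 [159.8  90.3 180.1 180.7] [ 534.26 -106.16  193.  ]
eef [ 481.43 -194.57  164.8 ] z [-0. -0. -1.] yaw x 18.8392104809637 j6 0.7591786140974096
units [-0.12 -0.08 -0.7 ]
```

View pics/w3.png

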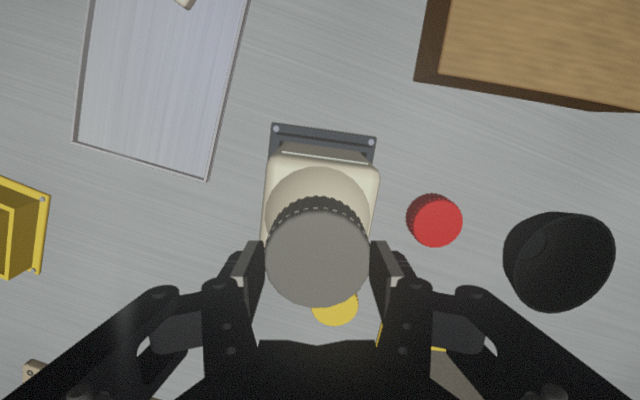

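The fingers straddle the cap, which is centred at about (317,257), with its rim at 265 and 370. They are on the verge of touching. I'll keep closing.

Request:
step_arm:
  motion:
    - [0,0,0,0,0,0,0.14]
    - [0,0,0,0,0,0,0.05]
    - [0,0,0,0,0,0,-0.1]

```text
t: 6.38
eef_pos: [481.5, -194.6, 164.9]
eef_rot: [0.987, 0.164, 0.0, 0.0]
contact_force: [0.2, -0.9, 1.7]
opening: 38.8
finger_force: 0.8
```

```bash
python3 -c "
from h import *
st=bot.get_state();print(st['opening'],st['finger_force'],st['contact_force'])
a=bot.grab_frame('wrist');b=bot.grab_frame('side')
w=a['image'][150:400,150:470];s=cv2.resize(b['image'][110:235,300:460],None,fx=2,fy=2,interpolation=2)
save({'image':np.hstack([w,s])},'c1.png')"
```

```text
38.798804660336124 0.767644252628088 [ 0.24 -0.94  1.67]
```

View pics/c1.png

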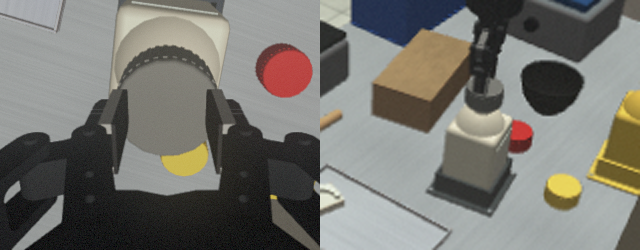

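The crop shows the pads above the cap's top face: the tips look about 33 to 40 mm behind the reported TCP. That explains why they closed to 39 mm without gripping. I'll open, go 20 mm lower (still above the shoulder whichever offset is right), and measure the tips.

Request:
step_arm:
  motion:
    - [0,0,0,0,0,0,0.5]
    - [0,0,0,0,0,0,1]
    - [0,0,0,0,0,0,1]
    - [0,0,0,0,0,0,1]

```text
t: 6.98
eef_pos: [481.4, -194.6, 164.7]
eef_rot: [0.987, 0.164, -0.0, -0.0]
contact_force: [-0.2, -0.0, -0.5]
opening: 85.3
finger_force: 0.0
```

Request:
step_arm:
  motion:
    - [0,0,0.25,0,0,0,1]
    - [0,0,0.25,0,0,0,1]
    - [0,0,0,0,0,0,0.6]
    - [0,0,0,0,0,0,0.42]
    - [0,0,0,0,0,0,0.4]

```text
t: 7.6
eef_pos: [481.7, -194.7, 145.2]
eef_rot: [0.987, 0.164, 0.0, 0.0]
contact_force: [-0.2, 0.1, -0.4]
opening: 59.6
finger_force: 0.0
```

```bash
python3 -c "
from h import *
to([481.5,-194.6,145])
a=bot.grab_frame('wrist');b=bot.grab_frame('side')
w=a['image'][150:400,190:440];s=b['image'][120:220,330:430]
save({'image':np.hstack([cv2.resize(w,(400,400),interpolation=2),cv2.resize(s,(400,400),interpolation=2)])},'c2.png')"
```

```text
eef [ 481.66 -194.69  145.17] z [ 0. -0. -1.] yaw x 18.835577302181132 j6 0.7592097648158839
units [-0. -0.  0.]
```

View pics/c2.png

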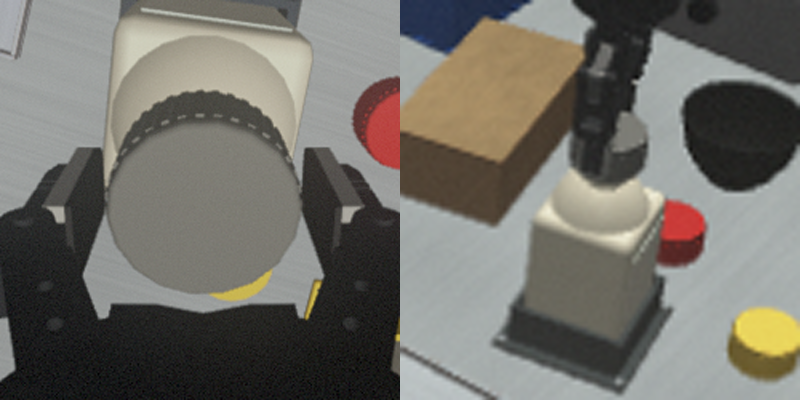

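The right crop now shows the front finger overlapping the cap, with its tip near 181 mm. The left crop shows the cap at column 204, centred between the pads at 103 and 303. I'll go 10 mm lower and grip.

Request:
step_arm:
  motion:
    - [0,0,0.25,0,0,0,0.4]
    - [0,0,0,0,0,0,0.34]
    - [0,0,0,0,0,0,0.31]
    - [0,0,0,0,0,0,0.29]
    - [0,0,0,0,0,0,0.27]

```text
t: 8.32
eef_pos: [481.6, -194.6, 135.0]
eef_rot: [0.987, 0.164, 0.0, 0.0]
contact_force: [-0.6, 0.8, -0.2]
opening: 54.3
finger_force: 6.3
```

Request:
step_arm:
  motion:
    - [0,0,0,0,0,0,0.25]
    - [0,0,0,0,0,0,0.2]

```text
t: 8.57
eef_pos: [481.6, -194.6, 135.0]
eef_rot: [0.987, 0.164, 0.0, 0.0]
contact_force: [-1.0, 1.0, 2.6]
opening: 52.6
finger_force: 62.3
```

Gripped at 62 N. Now I'll push down in small steps.

Request:
step_arm:
  motion:
    - [0,0,0.04,0,0,0,0]
    - [0,0,0.04,0,0,0,0]
    - [0,0,0,0,0,0,0]

```text
t: 8.95
eef_pos: [481.5, -194.6, 131.5]
eef_rot: [0.987, 0.164, 0.0, 0.0]
contact_force: [0.1, -0.5, 1.9]
opening: 52.9
finger_force: 62.3
```

Request:
step_arm:
  motion:
    - [0,0,0.04,0,0,0,0]
    - [0,0,0,0,0,0,0]

```text
t: 9.2
eef_pos: [481.7, -194.6, 130.7]
eef_rot: [0.987, 0.164, 0.0, 0.0]
contact_force: [-2.2, 1.8, 7.4]
opening: 52.2
finger_force: 62.8
```

Request:
step_arm:
  motion:
    - [0,0,0.04,0,0,0,0]
    - [0,0,0,0,0,0,0]

```text
t: 9.45
eef_pos: [481.8, -194.7, 129.8]
eef_rot: [0.987, 0.164, 0.0, 0.0]
contact_force: [-3.9, 2.7, 12.3]
opening: 53.1
finger_force: 63.3
```

Request:
step_arm:
  motion:
    - [0,0,0.04,0,0,0,0]
    - [0,0,0,0,0,0,0]

```text
t: 9.7
eef_pos: [481.9, -194.7, 128.8]
eef_rot: [0.987, 0.164, 0.001, 0.0]
contact_force: [-6.4, 4.7, 15.3]
opening: 52.7
finger_force: 63.7
```

Request:
step_arm:
  motion:
    - [0,0,0.04,0,0,0,0]
    - [0,0,0,0,0,0,0]

```text
t: 9.95
eef_pos: [481.9, -194.8, 127.9]
eef_rot: [0.987, 0.164, 0.001, 0.0]
contact_force: [-9.3, 4.7, 21.5]
opening: 52.6
finger_force: 64.2
```

Request:
step_arm:
  motion:
    - [-0.03,-0.02,0.02,0,0,0,0]
    - [0,0,0,0,0,0,0]

```text
t: 10.2
eef_pos: [481.9, -194.8, 127.9]
eef_rot: [0.986, 0.164, 0.002, 0.001]
contact_force: [-4.1, 4.8, 21.0]
opening: 52.7
finger_force: 64.1
```

Request:
step_arm:
  motion:
    - [-0.01,-0.02,0.04,0,0,0,0]
    - [0,0,0,0,0,0,0]

```text
t: 10.45
eef_pos: [482.0, -194.8, 127.2]
eef_rot: [0.987, 0.164, 0.003, 0.002]
contact_force: [-3.4, 2.4, 24.5]
opening: 52.5
finger_force: 64.4
```

Request:
step_arm:
  motion:
    - [0,0,0.02,0,0,-0.5,0]
    - [0,0,0,0,0,-0.5,0]
    - [0,0,0,0,0,-0.5,0]

```text
t: 10.82
eef_pos: [482.2, -194.7, 126.8]
eef_rot: [0.97, 0.241, 0.003, 0.002]
contact_force: [-3.4, 4.5, 26.1]
opening: 52.7
finger_force: 64.5
```

Request:
step_arm:
  motion:
    - [0,0,0,0,0,-0.7,0]
    - [0,0,0,0,0,-0.7,0]
    - [0,0,0,0,0,-0.7,0]

```text
t: 11.2
eef_pos: [482.4, -194.6, 126.8]
eef_rot: [0.938, 0.347, 0.003, 0.003]
contact_force: [-3.2, 5.6, 26.1]
opening: 52.4
finger_force: 64.4
```

```bash
python3 -c "
from h import *
s=bot.get_state();print(s['moment'],s['contact_force']);to([482,-194.7,126])"
```

```text
[ 0.66  0.5  -0.08] [-3.21  5.62 26.09]
eef [ 482.44 -194.58  126.81] z [ 0.01 -0.   -1.  ] yaw x 40.58829908669493 j6 0.37972708351290885
units [-0.01 -0.    0.02]
```

Request:
step_arm:
  motion:
    - [0,-0.02,0,0,0,-0.7,0]
    - [0,-0.01,0,0,0,-0.7,0]
    - [0,0,0,0,0,-0.7,0]
    - [0,0,0,0,0,-0.7,0]

```text
t: 11.7
eef_pos: [481.6, -193.6, 126.8]
eef_rot: [0.877, 0.48, 0.002, 0.003]
contact_force: [-3.3, 6.0, 26.2]
opening: 52.5
finger_force: 64.4
```

Request:
step_arm:
  motion:
    - [0,0,0,0,0,-0.7,0]
    - [0,0,0,0,0,-0.7,0]
    - [0,0,0,0,0,-0.7,0]

```text
t: 12.08
eef_pos: [481.4, -193.5, 126.7]
eef_rot: [0.819, 0.574, 0.002, 0.003]
contact_force: [-3.8, 5.3, 26.4]
opening: 52.6
finger_force: 64.5
```

Request:
step_arm:
  motion:
    - [0,0,0,0,0,-0.7,0]
    - [0,0,0,0,0,-0.7,0]
    - [0,0,0,0,0,-0.4,0]
    - [0,0,0,0,0,0,0]

```text
t: 12.58
eef_pos: [481.1, -193.2, 126.6]
eef_rot: [0.762, 0.647, 0.002, 0.003]
contact_force: [-4.8, 7.0, 27.6]
opening: 52.5
finger_force: 64.5
```

```bash
python3 -c "
from h import *
s=bot.get_state();print(s['moment'],s['contact_force']);to([482,-194.7,126])"
```

```text
[ 1.02  0.88 -0.09] [-4.79  6.97 27.63]
eef [ 481.13 -193.18  126.59] z [ 0.01 -0.   -1.  ] yaw x 80.6883191623208 j6 -0.3192713491729365
units [-0.03  0.03  0.01]
```

Turned 1.08 rad with only 0.09 N m of yaw torque. I'll lift straight up.

Request:
step_arm:
  motion:
    - [0,0,-0.1,0,0,0,0]
    - [0,0,-0.1,0,0,0,0]
    - [0,0,-0.1,0,0,0,0]
    - [0,0,0,0,0,0,0]

```text
t: 13.08
eef_pos: [478.6, -192.8, 134.0]
eef_rot: [0.762, 0.647, -0.0, 0.0]
contact_force: [2.2, -0.1, 1.7]
opening: 52.6
finger_force: 62.4
```

Request:
step_arm:
  motion:
    - [0,0,-0.15,0,0,0,0]
    - [0,0,-0.15,0,0,0,0]
    - [0,0,-0.2,0,0,0,0]
    - [0,0,-0.2,0,0,0,0]
    - [0,0,0,0,0,0,0]

```text
t: 13.7
eef_pos: [479.1, -193.0, 163.2]
eef_rot: [0.762, 0.647, 0.0, 0.001]
contact_force: [0.1, 0.4, -0.3]
opening: 52.5
finger_force: 63.2
```

Request:
step_arm:
  motion:
    - [0,0,-0.5,0,0,0,0]
    - [0,0,-0.6,0,0,0,0]
    - [0.5,0,0,0,0,0,0]
    - [0.8,-0.05,0,0,0,0,0]
    - [0.8,-0.05,0,0,0,0,0]

```text
t: 14.32
eef_pos: [487.8, -107.2, 204.6]
eef_rot: [0.763, 0.647, -0.0, -0.001]
contact_force: [0.5, 0.2, -1.1]
opening: 52.6
finger_force: 63.2
```

Request:
step_arm:
  motion:
    - [0.8,-0.05,0,0,0,0,0]
    - [0.8,-0.05,0,0,0,0,0]
    - [0.8,-0.05,0,0,0,1,0]
    - [0,0,0,0,0,1,0]
    - [0,0,0,0,0,1,0]

```text
t: 14.95
eef_pos: [497.2, -11.7, 204.5]
eef_rot: [0.855, 0.519, -0.001, -0.001]
contact_force: [-0.3, -0.5, -0.1]
opening: 52.6
finger_force: 63.2
```

Request:
step_arm:
  motion:
    - [0,0,0,0,0,1,0]
    - [0,0,0,0,0,1,0]
    - [0,0,0,0,0,1,0]
    - [0,0,0,0,0,1,0]
    - [0,0,0,0,0,1,0]

```text
t: 15.58
eef_pos: [497.2, -12.3, 204.5]
eef_rot: [0.96, 0.28, -0.001, -0.001]
contact_force: [-0.4, 0.5, -1.0]
opening: 52.8
finger_force: 63.2
```

Request:
step_arm:
  motion:
    - [0,0,0,0,0,1,0]
    - [0,0,0,0,0,1,0]
    - [0,0,0,0,0,1,0]
    - [0,0,0,0,0,1,0]
    - [0,0,0,0,0,0,0]

```text
t: 16.2
eef_pos: [497.3, -12.4, 204.7]
eef_rot: [0.997, 0.076, -0.001, -0.0]
contact_force: [0.7, -0.3, 0.2]
opening: 52.9
finger_force: 63.2
```

```bash
python3 -c "
from h import *
s=bot.get_state();f=bot.grab_frame('wrist');save(f,'w5.png')
for q,z in {'tray_free':3,'tray':0,'model_a':0}.items():
    for r in bot.place_of(q,f)[:2]: print(q,r['conf'],np.array(r['centre']),at_z(f,r['centre'],z,s))
r=bot.silhouettes('tray',f)[0];print(r['conf'],r['extent'])
to([497,-12,100]); print(s['contact_force'],s['finger_force'],s['opening'])"
```

```text
tray_free 0.95 [312.8 166.4] [502.39  -7.56   3.  ]
tray 0.75 [321.5 117.2] [560.13  -9.06   0.  ]
model_a 0.92 [324.6  52.4] [629.73  -1.67   0.  ]
model_a 0.52 [ 82.5 135.8] [498.39 274.47   0.  ]
0.83 [324.6, 114.7, 154.9, 229.3]
eef [497.85 -13.2  205.7 ] z [-0.  0. -1.] yaw x 8.723113658984163 j6 1.288996727674241
units [-0.02 -0.03  2.64]
[ 0.65 -0.25  0.15] 63.17266568541527 52.860456283965576
```

View pics/w5.png

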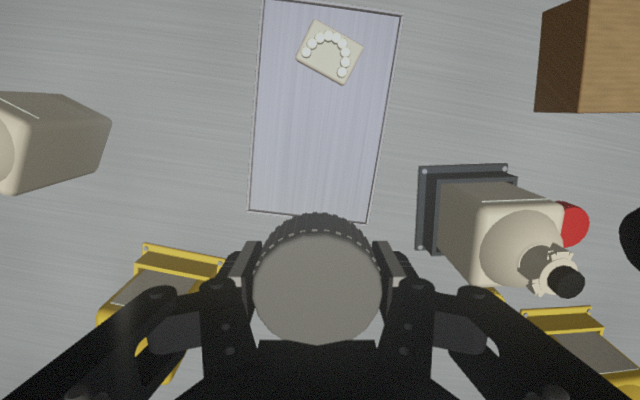

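The wrist view shows the cap held level in the pads at about (317,285). The tray's empty half is ahead and below, around (313,166), and the plaster model is at (330,50), well clear. I'll descend.

Request:
step_arm:
  motion:
    - [0.08,-0.06,0.8,0,0,0,0]
    - [0,0,1,0,0,0,0]
    - [0,0,1,0,0,0,0]
    - [0,0,1,0,0,0,0]
    - [0,0,0.8,0,0,0,0]

```text
t: 17.08
eef_pos: [500.1, -10.5, 20.3]
eef_rot: [0.997, 0.076, -0.0, -0.0]
contact_force: [0.3, -0.1, -1.0]
opening: 52.6
finger_force: 63.2
```

Request:
step_arm:
  motion:
    - [0,0,0.3,0,0,0,0]
    - [0,0,0.3,0,0,0,0]
    - [0,0,0.1,0,0,0,0]
    - [0,0,0,0,0,0,0]

```text
t: 17.58
eef_pos: [501.4, -10.7, -5.4]
eef_rot: [0.997, 0.075, 0.0, 0.0]
contact_force: [-0.4, 0.6, -0.2]
opening: 52.7
finger_force: 63.2
```

Request:
step_arm:
  motion:
    - [0,0,0.15,0,0,0,0]
    - [0,0,0.1,0,0,0,0]
    - [0,0,0.05,0,0,0,0]
    - [0,0,0,0,0,0,0]

```text
t: 18.08
eef_pos: [500.6, -10.5, -18.2]
eef_rot: [0.997, 0.075, -0.0, -0.0]
contact_force: [0.0, 0.1, -0.2]
opening: 52.6
finger_force: 63.2
```

Request:
step_arm:
  motion:
    - [0,0,0.05,0,0,0,0]
    - [0,0,0.04,0,0,0,0]
    - [0,0,0,0,0,0,0]

```text
t: 18.45
eef_pos: [500.7, -10.6, -21.8]
eef_rot: [0.997, 0.075, -0.0, -0.0]
contact_force: [0.3, 1.0, -0.8]
opening: 52.2
finger_force: 63.2
```

Request:
step_arm:
  motion:
    - [0,0,0.04,0,0,0,0]
    - [0,0,0.03,0,0,0,0]
    - [0,0,0,0,0,0,0]

```text
t: 18.82
eef_pos: [500.7, -10.6, -24.6]
eef_rot: [0.997, 0.075, -0.0, -0.0]
contact_force: [0.1, 0.0, 0.1]
opening: 52.8
finger_force: 63.2
```

Request:
step_arm:
  motion:
    - [0,0,0.03,0,0,0,0]
    - [0,0,0,0,0,0,0]

```text
t: 19.08
eef_pos: [500.9, -10.6, -25.2]
eef_rot: [0.997, 0.075, 0.0, 0.0]
contact_force: [-1.8, -0.3, 4.0]
opening: 52.4
finger_force: 65.9
```

The cap touched the floor at 4 N, at the predicted height. I'll release and retreat.

Request:
step_arm:
  motion:
    - [0,0,0,0,0,0,0.3]
    - [0,0,0,0,0,0,0.4]
    - [0,0,0,0,0,0,0.6]
    - [0,0,0,0,0,0,0.85]
    - [0,0,0,0,0,0,0.85]

```text
t: 19.7
eef_pos: [500.8, -10.6, -25.7]
eef_rot: [0.997, 0.075, -0.0, -0.0]
contact_force: [-0.4, 1.0, 0.2]
opening: 79.1
finger_force: 0.0
```

Request:
step_arm:
  motion:
    - [0,0,-0.2,0,0,0,0.85]
    - [0,0,-0.5,0,0,0,0.85]
    - [0,0,-1,0,0,0,0.85]
    - [0,0,-1,0,0,0,0.85]
    - [0,0,-1,0,0,0,0.85]

```text
t: 20.32
eef_pos: [500.8, -10.6, 124.4]
eef_rot: [0.997, 0.075, 0.0, 0.0]
contact_force: [0.7, 0.9, -0.5]
opening: 78.8
finger_force: 0.0
```

Request:
step_arm:
  motion:
    - [0,0,-0.8,0,0,0,0.85]
    - [-0.8,0,0,0,0,0,0.85]
    - [0,0,0,0,0,0,0.85]
    - [0,0,0,0,0,0,0.85]

```text
t: 20.82
eef_pos: [469.5, -15.4, 154.7]
eef_rot: [0.997, 0.075, 0.0, 0.0]
contact_force: [-0.4, -0.1, 0.3]
opening: 79.0
finger_force: 0.0
```

```bash
python3 -c "
from h import *
s=bot.get_state();f=bot.grab_frame('wrist');save(f,'w6.png')
for q,z in {'tray_free':3,'cap_top':32}.items():
    for r in bot.place_of(q,f)[:3]: print(q,r['conf'],np.array(r['centre']),at_z(f,r['centre'],z,s))
print(s['contact_force'],s['finger_force'],s['eef_pos'])"
```

```text
cap_top 0.96 [318.4 156.3] [498.69 -13.37  32.  ]
cap_top 0.72 [517.4 317.1] [ 355.6  -260.65   32.  ]
cap_top 0.56 [610.9 221.1] [ 480.01 -325.67   32.  ]
[-0.35 -0.09  0.34] 0.0 [469.53 -15.39 154.69]
```

View pics/w6.png

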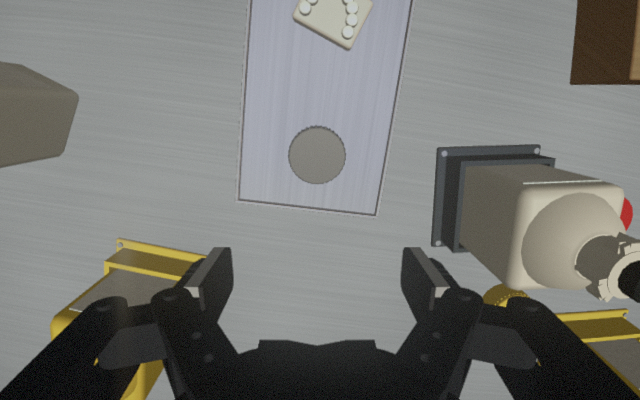

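The picture shows the cap flat in the tray's empty half at (317,155), with the gripper clear of it. I'll hand the job in.

```bash
python3 -c "
from station import bot
print(bot.job_done())"
```

```text
the job is handed in; nothing more can be done
None
```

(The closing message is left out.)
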